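# Uncover the red jar for glazing

### The arm

A 7-joint arm with a two-finger parallel gripper is mounted at the origin on the work surface. World frame = base frame: x ahead of the robot, y to its left, z up, the work surface at z = 0. Lengths are in m, angles in rad, forces in N, time in s.
With the tool pointing down it reaches from about 0.4 to 0.85 m from the base axis. Payload 10.4 kg.
Tool frame: the origin (TCP) lies at the very end of the fingers, on their centre line; the grasp point (between the pads) lies 19 mm behind it (r.pinch_z is the distance from the TCP to the grasp point, in m); z points along the fingers, y is the line along which they close (so a half turn about z gives the same grasp; the last joint's range is limited). The gripper opens to 87 mm and grips with 3 to 60 N. Pads are 19 mm wide; open, the fingers measure 117 mm over their backs; the gripper's body (75 mm by 190 mm) begins 51 mm behind the grasp point.
Start: joints at [1.245, 0.332, -0.065, 1.46, 0.022, 1.35, -0.088], TCP at [0.186, -0.597, 0.223] pointing down, gripper open.
Joint ranges: [-2.6, 2.6], [-0.5, 2.12], [-1.47, 1.34], [0.16, 2.42], [-1.27, 4.41], [0.06, 2.06], [-2.6, 2.6]. Speed limits (rad/s): [2.22, 2.22, 2.79, 2.79, 3.14, 3.14, 3.14].

### API

Orientations are given as a unit quaternion [x, y, z, w].
In Python, from bench import sensors, vision, r gives the robot as it stands.
- The arm moves only by the shell command python3 -m crank 'ROWS' [OPENING] [FORCE]. ROWS is JSON, a list of rows, each a list of 2 entries, a list of its own where there are three numbers: the shift along the tool's x, y, z normalised to -1 to 1, where 1 is 3 cm, then the turn about the tool's z normalised to -1 to 1, where 1 is 8 degrees. A call has 1 to 12 rows; each row shifts and turns the commanded pose from where the row before left it, along the tool's axes as they then stand; what a row does not reach is not made up. A row lasts 1/8 s, in which the tool goes at most 62.5 mm and 10.7 degrees, less where a joint would pass 70% of its speed; a pose out of reach is approached as far as the arm can. A call with a number of a shift or a turn outside -1 to 1 is refused whole. A call with a gripper value outside its range is refused whole. OPENING is the opening, from 0 (shut) to 1 (fully open), set as the call begins (- or left out, the last holds). The fingers move at their own pace and stop on an object; FORCE is the grip in N (left out, the last holds). Time passes only in rows, so rows that do not move let the fingers close. It gives the time, the measured TCP pose, the force, the opening and the grip force at its end, in the units of the state.
- sensors.read_state(): the state, without advancing time (a new reading comes with each control period).
- vision.camera(name): name is "side" or "top" or "wrist"; returns the picture (400x640x3 uint8, red, green, blue); there is no depth.
- vision.camera_model(name): a dict with "vertical_fov" (degrees; the focal length in pixels is half the picture's height over the tangent of half this angle, whatever the lens; pixels are square), "cx", "cy" (the principal point, pixels), "camera_from_world" (4x4, takes a point from world to camera coordinates); the wrist camera has in their place "hand_eye" (4x4, takes a point from camera to tool coordinates, whose origin is the TCP and whose axes are the flange's). Camera axes: x right, y down, z forward; pixel columns grow to the right and rows downward; lengths in m; the calibration is good to about 2 mm. A picture is of the moment at which its call begins: read the wrist's pose just before it. camera_model takes no time and is no camera call.
- r.close_job(): hands the job in; it is judged then, once.
The state is a dict: "time": time; "joint_positions": joint angles; "joint_vel": joint speeds; "joint_torque": joint torques, N m; "ee_pos": TCP position; "eef_rot": TCP orientation; "ft_force": force on the tool from outside, world axes, zero at the start; "torque": the same for the moment, N m; "width": finger opening in m; "grip_force": force on a finger pad.
Only numpy, scipy, OpenCV 4.12 (cv2) and the standard library are available. Lean on these libraries where they do the work, as an engineer would, in place of code of your own. Each camera call takes 0.05 s, during which the arm holds its last target. There are 200 camera calls.

### The job

The red-clay jar is the next to be glazed: lift its lid off by the knob and set it down gently, knob up, wholly on the round plaster bat, then let go of it. Leave the red jar standing where it is, keep the white jar covered, and do not disturb the bowl or the brush.

Things in the scene. Friction and masses are not known exactly. Their poses are not given: they have to be found in the camera images.
- red_knob_center (a point): the middle of the head of the red lid's knob, where to grip it; on the lid's axis (z, up). Brick-red clay. Knob 32 mm tall: head 38 mm across from 3 mm above to 3 mm below this point, rounded above; 24 mm neck below. The point is 10 mm below the knob's top, 22 mm above the lid's dome, 54 mm above the lid's lowest edge; 156 mm above the table with the lid on the jar.
- red_lid_center (a point): the middle of the red lid less its knob, on its axis (z, up). Loose lid, 142 mm across, about 0.36 kg. Its flange (ring 108 mm across, 10 mm deep) hangs in the jar's mouth with 3 to 5 mm of play; it is free once raised 10 mm. Put on a flat surface it stands on the flange, this point 20 mm (and the knob's point 54 mm) above that surface.
- red_jar_rim (a point): the middle of the red jar's mouth, level with its rim, 112 mm above the table; z up. Round pot of brick-red clay, 148 mm across the belly, 132 mm at the rim, two small lug handles (182 mm over both), about 0.9 kg, loose on the table. It is the only red jar.
- bat_top (a point): the centre of the upper face of the round plaster bat, a plain pale grey-white disc 230 mm across and 25 mm thick, fixed flat on the table; this upper face is 25 mm above the table. It is empty. z points up.
- white_jar_rim (a point): the middle of the mouth of the white jar, 112 mm above the table: same shape and size as the red jar but of off-white clay. It stays where it is. z points up.
- white_lid_center (a point): the middle of the white jar's lid (same shape as the red lid, off-white, knob top 166 mm above the table). It stays on the white jar. z points up.
- bowl: a buff-coloured clay bowl, 116 mm across and 55 mm tall, a bystander standing loose on the table; origin at the centre of its underside, z up.
- brush_mid (a point): the middle of a flat wooden-handled glaze brush, 190 mm long, 42 mm wide and about 20 mm thick, a bystander lying loose on the table; its length is along x.
Things that resemble listed ones, but are neither listed nor needed, are in the scene too. Leave any blue or pink look-alike of the part that bears red_knob_center alone. Leave any black look-alike of the part that bears bat_top alone.

How it is judged:
By the outcome, as a careful person would: the job done as asked, in the order asked, and still so for the second after the job is handed in, with the robot touching nothing.
It also fails if it takes over 48 s, if anything falls off the work surface, if the arm or the gripper's body presses on something with over 40 N, if the wrist force passes 120 N, or if a joint passes its speed limit or range.

## Working session

There is one attempt and no reset: what is moved stays moved. The work goes in short steps, Python scripts to look and compute and a shell command to move; the robot and the scene stay as the last step left them, time stands still between calls to the robot, and variables do not carry over. Pictures are saved under pics/ and viewed, at most 10 in all, crops included, and the job is handed in when it is done.

```bash
mkdir -p pics; ls
python3 - <<'E'
from bench import sensors, vision, r
import cv2,numpy as np
s=sensors.read_state();print({k:np.round(v,3) for k,v in s.items()},r.pinch_z)
for n in("top","side"):
    cv2.imwrite(f"pics/{n}0.png",vision.camera(n)[:,:,::-1]);print(vision.camera_model(n))
print(vision.camera_model("wrist"))
E
```

```text
pics
{'time': np.float64(0.0), 'joint_positions': array([ 1.245,  0.333, -0.065,  1.461,  0.022,  1.35 , -0.088]), 'joint_vel': array([-0.   , -0.   , -0.001, -0.002, -0.001,  0.   ,  0.001]), 'joint_torque': array([-2.0000e-03, -6.2326e+01,  2.3000e-02, -3.8990e+01, -6.2000e-02,
        4.0000e-02,  0.0000e+00]), 'ee_pos': array([ 0.186, -0.596,  0.222]), 'eef_rot': array([ 0.989,  0.151, -0.   , -0.001]), 'ft_force': array([ 0.023, -0.152,  0.305]), 'torque': array([-0.057, -0.035, -0.013]), 'grip_force': np.float64(0.0), 'width': np.float64(0.087)} 0.0187
{'vertical_fov': 51.82629622322217, 'cx': 319.8913252625036, 'cy': 192.85395429315935, 'camera_from_world': array([[-0.14585744, -0.98930319, -0.00219389,  0.0715796 ],
       [-0.96905093,  0.1433173 , -0.20099862,  0.50270007],
       [ 0.199163  , -0.02719115, -0.97958907,  1.20907954],
       [ 0.        ,  0.        ,  0.        ,  1.        ]])}
{'vertical_fov': 54.09859325995209, 'cx': 320.82620206854307, 'cy': 200.4108572087295, 'camera_from_world': array([[-0.82443486, -0.56589855,  0.00812372,  0.42778791],
       [-0.42335699,  0.60711862, -0.67244021,  0.29503688],
       [ 0.37560088, -0.55782239, -0.74010686,  1.14343935],
       [ 0.        ,  0.        ,  0.        ,  1.        ]])}
{'vertical_fov': 64.40463661837414, 'cx': 321.98727649854203, 'cy': 201.37150072648762, 'hand_eye': array([[-1.87162993e-04, -9.67793024e-01, -2.51747149e-01,
         6.82303572e-02],
       [ 9.99998452e-01,  2.59354887e-04, -1.74049460e-03,
         4.30358304e-04],
       [ 1.74973038e-03, -2.51747085e-01,  9.67791477e-01,
        -1.62835623e-01],
       [ 0.00000000e+00,  0.00000000e+00,  0.00000000e+00,
         1.00000000e+00]])}
```

View pics/top0.png

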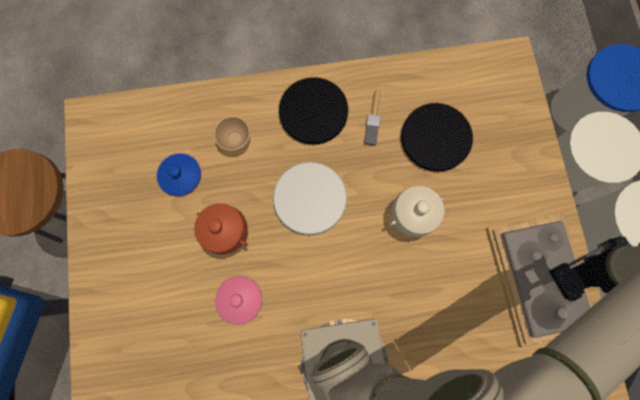

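View pics/side0.png

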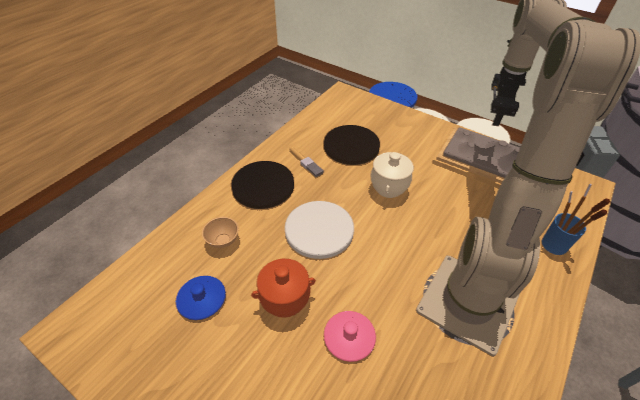

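The top view shows the red jar at (220,229) with its knob at about (215,226), the pale bat at (310,198), the white jar at (418,210), the bowl at (232,135) and the brush at (373,118). The side view shows the red knob at (282,273) and the bat at (319,229).

- **Knob candidates (top):** red (215,226), blue lid (179,174), pink lid (238,300). The red one fits because it is brick-red and sits on the jar.
- **Bat candidates (top):** pale (310,198), black (313,110) and (437,137). The pale one fits.

I'll confirm both in one enlarged crop and measure them.

```bash
cat > h.py <<'E'
from bench import sensors, vision, r
import cv2,numpy as np
from scipy.spatial.transform import Rotation as R
def model(n,s=None):
    m=vision.camera_model(n); f=200/np.tan(np.radians(m["vertical_fov"]/2))
    if n=="wrist":
        T=np.eye(4);T[:3,:3]=R.from_quat(s["eef_rot"]).as_matrix();T[:3,3]=s["ee_pos"];W=T@m["hand_eye"]
    else: W=np.linalg.inv(m["camera_from_world"])
    return f,m["cx"],m["cy"],W
def plane(M,u,v,z):
    f,cx,cy,W=M; d=W[:3,:3]@np.array([(u-cx)/f,(v-cy)/f,1]); o=W[:3,3]
    return o+d*(z-o[2])/d[2]
def proj(M,p):
    f,cx,cy,W=M; c=np.linalg.inv(W)@np.append(p,1); return c[:2]/c[2]*f+[cx,cy]
def blob(mask,seed):
    n,l,st,c=cv2.connectedComponentsWithStats(mask.astype(np.uint8)); k=l[seed[1],seed[0]]
    return (l==k).astype(np.uint8),st[k],c[k]
E
python3 - <<'E'
from h import *
for n,bs,rs in(("top",(310,198),(222,235)),("side",(319,229),(285,290))):
    im=cv2.imread(f"pics/{n}0.png"); M=model(n)
    h=cv2.cvtColor(im,cv2.COLOR_BGR2HSV)
    m,st,c=blob((h[...,1]<50)&(h[...,2]>130),bs)
    P=cv2.findContours(m,0,1)[0][0]; 
    pts=np.array([plane(M,u,v,.025)[:2] for u,v in P[:,0]],np.float32)
    print(n,"bat",st,c,cv2.minEnclosingCircle(pts),plane(M,*c,.025))
    m,st,c=blob(((h[...,0]<9)|(h[...,0]>176))&(h[...,1]>150),rs)
    print("red",st,c)
    pts=np.array([plane(M,u,v,.108)[:2] for u,v in cv2.findContours(m,0,1)[0][0][:,0]],np.float32);print(cv2.minEnclosingCircle(pts))
    m,st,c=blob((h[...,1]<90)&(h[...,2]>130)&(h[...,0]>15),(418,210) if n=="top" else (392,175));print("white",st,c)
a=cv2.imread("pics/top0.png")[150:280,170:370]; b=cv2.imread("pics/side0.png")[190:320,240:360]
cv2.imwrite("pics/crop.png",np.hstack([cv2.resize(a,None,fx=2.4,fy=4*.6,interpolation=2),cv2.resize(b,None,fx=2.4,fy=2.4,interpolation=2)]))
E
```

```text
top bat [ 274  163   72   72 4086] [309.47454723 198.0391581 ] ((0.5031672120094299, 0.030307723209261894), 0.11414390057325363) [0.50149765 0.03119375 0.025     ]
red [ 195  204   52   50 1937] [220.44914817 228.55653072]
((0.4317273795604706, 0.29438796639442444), 0.08278156071901321)
white [ 395  186   50   50 1882] [419.47662062 209.40116897]
side bat [ 285  201   68   57 2991] [318.96054831 228.60147108] ((0.5003505945205688, 0.03731082007288933), 0.11822419613599777) [0.49793979 0.0417217  0.025     ]
red [ 252  259   63   58 2507] [283.23095333 287.1348225 ]
((0.4300737977027893, 0.3116297423839569), 0.08806098997592926)
white [ 372  152   42   46 1178] [392.19949066 171.08404075]
```

View pics/crop.png

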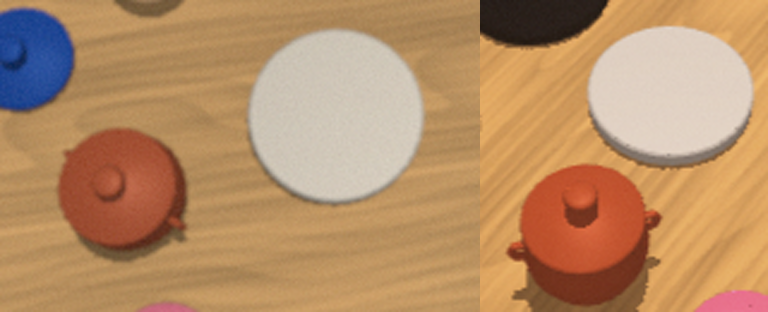

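The crop confirms the brick-red knob on the lugged jar and the plain pale bat. The knob head is at top (215.4,225.4) and side (281.7,271.7). Next I triangulate it while turning the tool so its axes line up with the world's.

```bash
python3 - <<'E'
from h import *
A=[];b=[]
for n,u,v in(("top",215.4,225.4),("side",281.7,271.7)):
    M=model(n);p=plane(M,u,v,.156);o=M[3][:3,3];d=(p-o)/np.linalg.norm(p-o);Q=np.eye(3)-np.outer(d,d);A.append(Q);b.append(Q@o);print(n,p)
print(np.linalg.lstsq(np.vstack(A),np.hstack(b),rcond=None)[0])
print("white",plane(model("top"),423,208,.156))
E
python3 -m crank '[[[0,0,-1],-1],[[0,0,-1],-1],[[0,0,0],-1],[[0,0,0],-1],[[0,0,0],-1],[[0,0,0],-1],[[0,0,0],-1],[[0,0,0],-1],[[0,0,0],-1],[[0,0,0],-0.08],[[0,0,0],0]]' 1
```

```text
top [0.43794912 0.29875501 0.156     ]
side [0.43866826 0.30009745 0.156     ]
[0.43870576 0.29932233 0.15461835]
white [ 0.40201793 -0.27687625  0.156     ]
time: 1.48
ee_pos: [0.1863, -0.5965, 0.2823]
eef_rot: [0.708, 0.706, 0.0, -0.0]
ft_force: [1.1, -0.0, -0.1]
width: 0.0872
grip_force: 0.0
```

Both rays agree with the height of 156 mm to within 2 mm, and the reach is 0.53 m. Moving there.

```bash
python3 -m crank '[[[1,1,0],0],[[1,1,0],0],[[1,1,0],0],[[1,1,0],0],[[1,1,0],0],[[1,1,0],0],[[1,1,0],0],[[1,1,0],0],[[1,0.4,0],0],[[1,0,0],0],[[1,0,0],0],[[1,0,0],0]]' && python3 -m crank '[[[1,0,0],0],[[1,0,0],0],[[1,0,0],0],[[1,0,0],0],[[1,0,0],0],[[1,0,0],0],[[1,0,0],0],[[1,0,0],0],[[1,0,0],0],[[1,0,0],0],[[1,0,0],0],[[1,0,0],0]]' && python3 -m crank '[[[1,0,0],0],[[1,0,0],0],[[1,0,0],0],[[1,0,0],0],[[1,0,0],0],[[0.87,0,0],0],[[0,0,0],0],[[0,0,0],0],[[0,0,0],0]]'
python3 - <<'E'
from h import *
s=sensors.read_state();im=vision.camera("wrist")[:,:,::-1];M=model("wrist",s);print(s["ee_pos"],s["joint_positions"])
print(proj(M,[.4383,.2995,.156]))
cv2.imwrite("pics/w1.png",im)
E
```

```text
time: 2.98
ee_pos: [0.4384, -0.2356, 0.2826]
eef_rot: [0.708, 0.706, -0.0, 0.0]
ft_force: [0.7, 0.0, -0.1]
width: 0.0869
grip_force: 0.0
time: 4.47
ee_pos: [0.4384, 0.1243, 0.2827]
eef_rot: [0.708, 0.706, 0.0, 0.0]
ft_force: [0.7, -0.4, 0.1]
width: 0.0869
grip_force: 0.0
time: 5.6
ee_pos: [0.439, 0.2984, 0.2826]
eef_rot: [0.708, 0.706, -0.0, 0.0]
ft_force: [0.5, 0.6, 1.0]
width: 0.0871
grip_force: 0.0
[0.43897457 0.29842817 0.28256207] [ 0.26408329  0.24146842 -1.09505661  1.57222753  0.21647332  1.45989838
 -0.84562498]
[321.53970725 193.19244036]
```

View pics/w1.png

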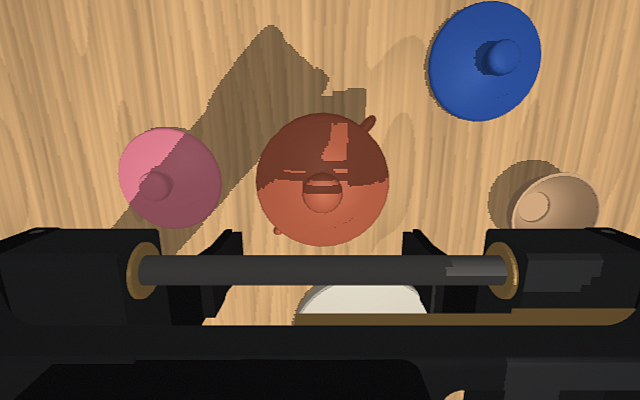

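The wrist view shows the knob at (322,192), as predicted at (321.5,193.2), so the alignment is confirmed. I'll descend and grip.

```bash
python3 -m crank '[[[0.03,0,1],0],[[0,0,1],0],[[0,0,1],0],[[0,0,0.8],0],[[0,0,0.5],0],[[0,0,0.3],0],[[0,0,0.22],0],[[0,0,0],0],[[0,0,0],0]]' 1 && python3 -m crank '[[[0,0,0],0],[[0,0,0],0],[[0,0,0],0],[[0,0,0],0],[[0,0,0],0],[[0,0,0],0],[[0,0,0],0],[[0,0,0],0]]' 0 22
```

```text
time: 6.78
ee_pos: [0.4388, 0.3006, 0.1384]
eef_rot: [0.707, 0.707, 0.0, 0.0]
ft_force: [0.4, 0.5, -0.4]
width: 0.0873
grip_force: 0.0
time: 7.78
ee_pos: [0.4386, 0.3004, 0.1379]
eef_rot: [0.707, 0.707, 0.0, 0.0]
ft_force: [1.3, 0.8, -0.3]
width: 0.037
grip_force: 21.9
```

```bash
python3 -m crank '[[[0,0,-0.1],0],[[0,0,-0.15],0],[[0,0,-0.2],0],[[0,0,-0.25],0],[[0,0,-0.3],0],[[0,0,-0.5],0],[[0,0,-0.5],0],[[0,0,-0.5],0],[[0,0,-0.5],0],[[0,0,0],0],[[0,0,0],0]]'
python3 - <<'E'
from h import *
s=sensors.read_state();M=model("wrist",s)
cv2.imwrite("pics/s2.png",vision.camera("side")[:,:,::-1]); print(s["width"],s["ft_force"],s["torque"])
E
```

```text
time: 9.15
ee_pos: [0.4385, 0.3001, 0.2275]
eef_rot: [0.707, 0.707, -0.0, 0.0]
ft_force: [-0.3, -0.0, -3.2]
width: 0.0366
grip_force: 21.9
0.03660422635280349 [-0.25667836 -0.01232361 -3.21755348] [-0.01947962 -0.08737801  0.05467569]
```

View pics/s2.png

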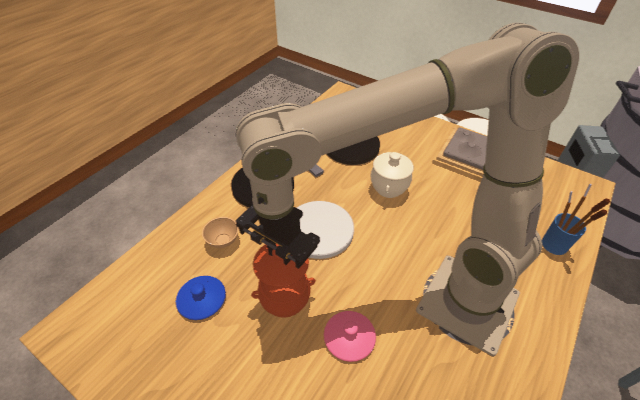

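The lid has come free: the wrist carries 3.2 N and the side view shows the jar still standing at (283,285). Moving over the bat.

```bash
python3 -m crank '[[[-0.5,0.1,0],0],[[-0.9,0.2,0],0],[[-0.9,0.22,0],0],[[-0.9,0.22,0],0],[[-0.9,0.22,0],0],[[-0.9,0.22,0],0],[[-0.9,0.22,0],0],[[-0.9,0.22,0],0],[[-0.9,0.22,0],0],[[-0.8,0.2,0],0],[[-0.47,0.11,0],0],[[0,0,0],0]]' && python3 -m crank '[[[0,0,0],0],[[0,0,1],0],[[0,0,1],0],[[0,0,1],0],[[0,0,0.8],0],[[0,0,0.5],0],[[0,0,0.4],0],[[0,0,0],0],[[0,0,0],0]]'
python3 - <<'E'
from h import *
s=sensors.read_state()
cv2.imwrite("pics/s3.png",vision.camera("side")[:,:,::-1]); print(s["width"],s["ft_force"],s["torque"])
E
```

```text
time: 10.7
ee_pos: [0.503, 0.0306, 0.2276]
eef_rot: [0.708, 0.707, -0.0, -0.0]
ft_force: [-0.3, 0.9, -4.8]
width: 0.0369
grip_force: 22.0
time: 11.82
ee_pos: [0.5035, 0.0314, 0.0876]
eef_rot: [0.707, 0.707, 0.0, 0.0]
ft_force: [0.1, 0.4, -3.1]
width: 0.0366
grip_force: 22.0
0.03660205310916751 [ 0.14328202  0.37332277 -3.08325745] [ 0.00127263 -0.10866962 -0.06014936]
```

View pics/s3.png

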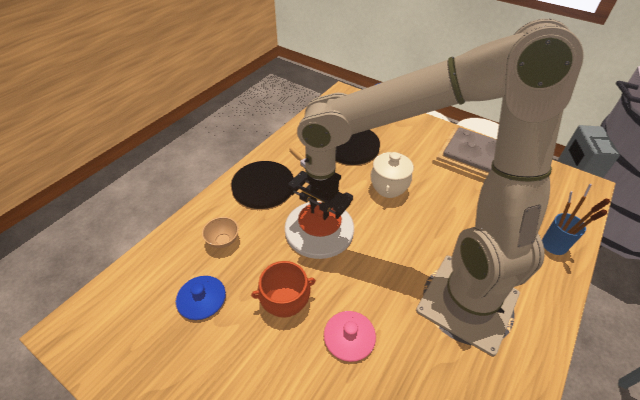

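The lid hangs level above the bat at (320,220), and the open red jar is upright at (284,288). Contact is expected at a TCP height of about 0.061, so I'll lower gently.

```bash
python3 -m crank '[[[0,0,0.3],0],[[0,0,0.2],0],[[0,0,0.13],0],[[0,0,0.08],0],[[0,0,0.05],0],[[0,0,0.03],0],[[0,0,0.03],0],[[0,0,0.02],0],[[0,0,0],0],[[0,0,0],0]]'
```

```text
time: 13.12
ee_pos: [0.503, 0.0313, 0.0618]
eef_rot: [0.707, 0.707, 0.0, 0.0]
ft_force: [-0.0, -0.6, -3.8]
width: 0.0366
grip_force: 22.0
```

```bash
python3 -m crank '[[[0,0,0.02],0],[[0,0,0.02],0],[[0,0,0],0],[[0,0,0],0]]'; python3 -m crank '[[[0,0,0.02],0],[[0,0,0],0],[[0,0,0],0]]'
```

```text
time: 13.62
ee_pos: [0.5031, 0.0312, 0.0609]
eef_rot: [0.707, 0.707, -0.0, 0.0]
ft_force: [-3.6, -0.0, 5.7]
width: 0.0367
grip_force: 22.1
time: 14.0
ee_pos: [0.5031, 0.0313, 0.0608]
eef_rot: [0.707, 0.707, -0.0, 0.0]
ft_force: [-6.7, -0.9, 12.7]
width: 0.0367
grip_force: 22.2
```

It is seated, with force rising to about +13 N. I'll relieve the press, open and retreat upwards.

```bash
python3 -m crank '[[[0,0,-0.02],0],[[0,0,-0.02],0],[[0,0,0],0]]'; python3 -m crank '[[[0,0,0],0],[[0,0,0],0],[[0,0,0],0],[[0,0,0],0],[[0,0,0],0],[[0,0,0],0]]' 1 && python3 -m crank '[[[0,0,-0.2],0],[[0,0,-0.4],0],[[0,0,-0.7],0],[[0,0,-1],0],[[0,0,-1],0],[[0,0,-1],0],[[0,0,-1],0],[[0,0,-1],0],[[-1,0,-0.5],0],[[-1,0,0],0],[[-1,0,0],0],[[-1,0,0],0]]' && python3 -m crank '[[[-1,0,0],0],[[-1,0,0],0],[[-1,0,0],0],[[-1,0,0],0],[[0,0,0],0],[[0,0,0],0],[[0,0,0],0]]'
python3 - <<'E'
from h import *
t=vision.camera("top")[:,:,::-1];s=vision.camera("side")[:,:,::-1]
cv2.imwrite("pics/f.png",np.vstack([np.hstack([cv2.resize(t[90:310,140:480],(400,259)),cv2.resize(s[120:340,160:500],(400,259))])]))
M=model("top")
h=cv2.cvtColor(np.ascontiguousarray(t),cv2.COLOR_BGR2HSV)
m,st,c=blob(((h[...,0]<9)|(h[...,0]>176))&(h[...,1]>150),(310,195))
P=np.array([plane(M,u,v,.04)[:2] for u,v in cv2.findContours(m,0,1)[0][0][:,0]],np.float32);print(st,cv2.minEnclosingCircle(P))
E
```

```text
time: 14.38
ee_pos: [0.5031, 0.0313, 0.061]
eef_rot: [0.707, 0.707, 0.0, 0.0]
ft_force: [0.6, 0.0, -2.0]
width: 0.0368
grip_force: 22.0
time: 15.12
ee_pos: [0.503, 0.0312, 0.0612]
eef_rot: [0.707, 0.707, -0.0, 0.0]
ft_force: [0.0, 0.1, 0.5]
width: 0.0846
grip_force: 0.0
time: 16.62
ee_pos: [0.5029, -0.0895, 0.2662]
eef_rot: [0.707, 0.707, 0.0, 0.001]
ft_force: [-0.9, 0.1, -0.3]
width: 0.0869
grip_force: 0.0
time: 17.5
ee_pos: [0.5032, -0.2075, 0.2656]
eef_rot: [0.707, 0.708, 0.0, 0.0]
ft_force: [0.4, -0.2, -0.4]
width: 0.087
grip_force: 0.0
[ 288  177   43   42 1426] ((0.5009329915046692, 0.03165457025170326), 0.0670076385140419)
```

View pics/f.png

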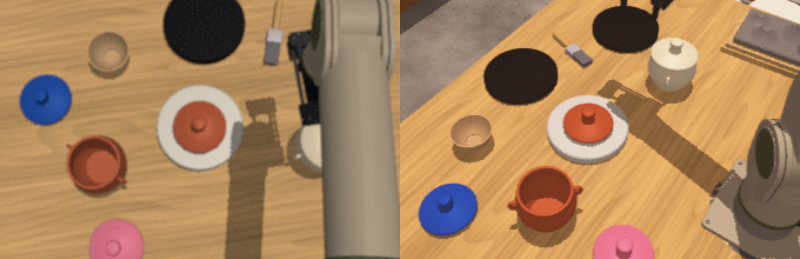

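The lid stands knob up, centred on the bat (crop (199,127)), and everything else is undisturbed. The gripper is clear of everything, so I'm handing in.

```bash
python3 -c "
from bench import r
print(r.close_job())"
```

```text
the job is handed in; nothing more can be done
None
```

The red lid is off its jar and stands knob up, centred on the plaster bat and released; the last views showed the red jar standing in place, the white jar still covered and the bowl and brush undisturbed, and I handed the job in at about 18 s.

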